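Deal the tea lights onto two plates

ROBOT

A 6-joint arm with a two-finger parallel gripper is mounted at the origin on a cart in front of the work surface, level with it; the furniture and walls round the work are solid. World frame = base frame: x ahead of the robot, y to its left, z up, the work surface at z = 0. Lengths are in m, angles in rad, forces in N, time in s.
With the tool pointing down it reaches from about 0.3 to 0.875 m from the base axis. Payload 6.4 kg.
Tool frame: the origin (TCP) lies midway between the tips of the shut fingers; the grasp point (between the pads) lies 19 mm behind it; z points along the fingers, y is the direction in which the jaws open and shut (so a half turn about z gives the same grasp; the last joint's range is limited). The gripper opens to 85 mm and grips with 20 to 120 N. Pads are 22 mm wide; open, the fingers measure 114 mm over their backs; the gripper's body (76 mm by 85 mm) begins 54 mm behind the grasp point. The pads swing forward as they close: fully open they stand 13 mm farther back than shut.
Start: joints at [-1.358, 0.181, 1.607, -0, 1.354, -0.206], TCP at [0.234, -0.525, 0.203] pointing down, gripper open.
Joint ranges: [-2.99, 2.99], [-0.89, 2.07], [0.3, 2.58], [-1.14, 4.28], [0, 2.63], [-3.12, 3.12]. Speed limits (rad/s): [2.57, 2.57, 3.01, 3.14, 3.14, 3.14].

INTERFACE

Orientations are given as a unit quaternion [w, x, y, z].
In Python, from bench import ctrl gives the robot as it stands. The module is installed in compiled form; this text tells all that it offers.
- The arm moves only by the tool arm_command, never from a script. Its argument "plan" is one flat list of numbers, 4 for each row, row after row: the shift along the tool's x, y, z in mm, then the turn about the tool's z in rad. A call has 1 to 20 rows; each row shifts and turns the commanded pose from where the row before left it, along the tool's axes as they then stand; what a row does not reach is not made up. A row lasts 1/10 s, in which the tool goes at most 50 mm and 8.59 degrees, less where a joint would pass 70% of its speed; a pose out of reach is approached as far as the arm can. A call is refused whole if a number of a shift passes 50 or a number of a turn 0.15, either way. A call with a gripper value outside its range is refused whole. "grip" is the opening, from 0 (shut) to 1 (fully open), set as the call begins (left out, the last holds). The fingers move at their own pace and stop on an object; the grip force is fixed at half the most. Time passes only in rows, so rows that do not move let the fingers close. It gives the time, the measured TCP pose, the force and the opening at its end, in the units of the state.
- ctrl.get_obs(): the state, without advancing time (a new reading comes with each control period).
- ctrl.camera(name): name is "side" or "top" or "wrist"; returns a dict with "color" (480x640x3 uint8, red, green, blue), "camera_matrix" (3x3 intrinsics, pixels), "eye" and "attitude" of the camera in the world; the wrist camera has in their place "T_tool_cam" (4x4, takes a point from camera to tool coordinates, whose origin is the TCP and whose axes are the flange's). Camera axes: x right, y up, looking along -z (the intrinsics and any distortion apply to the point x, -y, -z); pixel columns grow to the right and rows downward; lengths in m; the calibration is good to about 2 mm. A picture is of the moment at which its call begins: read the wrist's pose just before it. There is no depth.
- ctrl.hand_in(): hands the job in, once; it reports no verdict.
The state is a dict: "time_s": time; "q": joint angles; "dq": joint speeds; "joint_efforts": joint torques, N m; "eef_pos": TCP position; "eef_rot": TCP orientation; "wrist_force": force on the tool from outside, world axes, zero at the start; "torque": the same for the moment, N m; "opening": opening from 0.0 (shut) to 1.0 (fully open).
Only numpy, scipy, OpenCV 4.12 (cv2) and the standard library are available. Lean on these libraries where they do the work, as an engineer would, in place of code of your own. Each camera call takes 0.05 s, during which the arm holds its last target. There are 200 camera calls.

TASK

Deal out the two tea lights for the dinner table, one to each plate in turn: first one onto the round plate, then the other onto the square plate, so that both plates hold one. Set each down (do not drop it) upright in the middle of its plate and let go.

Things in the scene. Friction and masses are not known exactly. Their poses are not given: they have to be found in the camera images.
- light_a_center (a point): Tea light: a small round candle in a thin metal cup, 38 mm across, 15 mm high, 13 to 22 g, standing upright and loose on the worktop between the two plates; either tea light may be dealt first. The point is its centre, half-way up (7.5 mm above its underside); z points up, its yaw means nothing.
- light_b_center (a point): Tea light: a small round candle in a thin metal cup, 38 mm across, 15 mm high, 13 to 22 g, standing upright and loose on the worktop between the two plates; the twin of the other, 100 mm or more from it centre to centre. The point is its centre, half-way up (7.5 mm above its underside); z points up, its yaw means nothing.
- round_plate: White ceramic round plate, 170 mm across the rim, 14 mm high, with a low rim 4 to 5 mm thick. It is fixed to the worktop, to the left or the right of the tea lights. Origin at the centre of its underside, z up; the flat inner floor lies 5 mm above the origin and is 140 mm across.
- square_plate: White ceramic square plate, 160 x 160 mm, 14 mm high, with a low rim 4 to 5 mm thick. It is fixed to the worktop, to the left or the right of the tea lights. Origin at the centre of its underside, z up; the flat inner floor lies 5 mm above the origin and is 150 x 150 mm; x and y point along its sides.
Not all that is in view belongs to the job. What is shaped like the part that bears light_a_center but black or purple is not meant.

How it is judged:
By the outcome, as a careful person would: the job done as asked, in the order asked, and still so for the second after the job is handed in, with the robot touching nothing.
It also fails if it takes over 56 s, if anything falls off the work surface, if the arm or the gripper's body presses on something with over 40 N, if the wrist force passes 120 N, or if a joint passes its speed limit or range.

## Working session

There is one attempt and no reset: what is moved stays moved. The work goes in short steps, Python scripts to look and compute and a tool call to move; the robot and the scene stay as the last step left them, time stands still between calls to the robot, and variables do not carry over. Pictures are saved under pics/ and viewed, about 8 in all and at most 12, crops included, and the job is handed in when it is done.

Besides the shell and the picture viewer there is one more tool, called by a JSON object that holds its "fn" and its "kwargs". arm_command: Moves the arm, as the interface text tells. Its arguments: {"type":"object","properties":{"plan":{"type":"array","items":{"type":"number"}},"grip":{"type":"number"}},"required":["plan"]}

```bash
mkdir -p pics; python3 - <<'E'
from bench import ctrl
import cv2,numpy as np
o=ctrl.get_obs();print({k:np.round(v,4).tolist() for k,v in o.items()})
for n in("top","side"):
    c=ctrl.camera(n);cv2.imwrite(f"pics/{n}0.png",c["color"][:,:,::-1])
    print(n,{k:np.round(v,4).tolist() for k,v in c.items() if k!="color"})
E
```

```text
{'time_s': 0.0, 'q': [-1.3583, 0.1815, 1.6081, 0.0, 1.3538, -0.2063], 'dq': [-0.0011, -0.0005, 0.0011, 0.0004, -0.0007, -0.0007], 'joint_efforts': [0.0001, -44.4873, -35.1334, -0.0002, 0.009, 0.0], 'eef_pos': [0.2337, -0.5247, 0.2018], 'eef_rot': [-0.0009, 0.9782, 0.2079, 0.0], 'wrist_force': [-0.5591, 0.0348, -0.5264], 'torque': [-0.0311, 0.0061, 0.0317], 'opening': 0.9994}
top {'camera_matrix': [[437.3493, 0.0, 316.6112], [0.0, 437.3493, 244.7302], [0.0, 0.0, 1.0]], 'eye': [0.3727, 0.0125, 0.8976], 'attitude': [0.7099, 0.021, -0.0215, -0.7037]}
side {'camera_matrix': [[488.3967, 0.0, 313.5348], [0.0, 488.3967, 236.4631], [0.0, 0.0, 1.0]], 'eye': [0.2231, 0.7896, 0.4498], 'attitude': [-0.1152, -0.0577, 0.5192, 0.8449]}
```

View pics/top0.png

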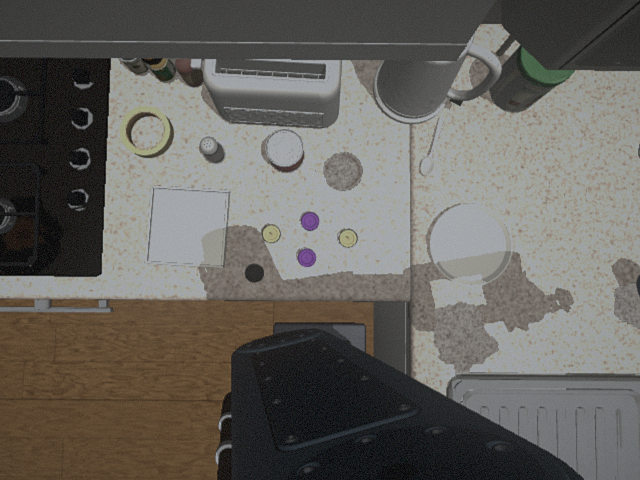

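View pics/side0.png

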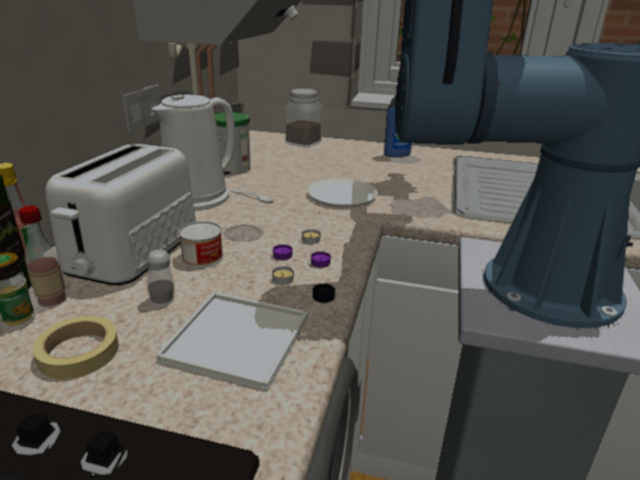

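Top view: plain cream tea lights at (271,233) and (347,238); purple look-alikes at (310,221) and (306,257), black one at (254,273). The cream ones fit, since purple and black are ruled out. The square plate is at (188,227) and the round plate at (470,244). Next I'll confirm with a crop and measure.

```bash
cat > h.py <<'E'
import numpy as np,cv2
from scipy.spatial.transform import Rotation as R
def rot(q): return R.from_quat([q[1],q[2],q[3],q[0]]).as_matrix()
def ray(c,uv,z,eye=None,A=None):
    eye=np.array(c["eye"]) if eye is None else eye
    A=rot(c["attitude"]) if A is None else A
    K=c["camera_matrix"]; d=A@np.array([(uv[0]-K[0][2])/K[0][0],-(uv[1]-K[1][2])/K[1][1],-1])
    return eye+d*(z-eye[2])/d[2]
def blobs(img,lo,hi,amin,roi):
    x0,y0,x1,y1=roi
    m=cv2.inRange(cv2.cvtColor(img,cv2.COLOR_RGB2HSV),lo,hi)[y0:y1,x0:x1]
    n,l,s,ce=cv2.connectedComponentsWithStats(m)
    return [(ce[i]+[x0,y0],s[i]) for i in range(1,n) if s[i,4]>=amin]
E
python3 - <<'E'
from bench import ctrl
from h import *
t=ctrl.camera("top");s=ctrl.camera("side")
print("TOP")
for nm,lo,hi in(("cream",(20,70,90),(35,255,255)),("purple",(125,90,40),(150,255,255))):
    for c,r in blobs(t["color"],lo,hi,40,(240,200,370,285)): print(nm,c.round(1),r[2:],ray(t,c,.013).round(4))
for nm,lo,hi in(("cream",(20,70,90),(35,255,255)),("purple",(125,90,40),(150,255,255))):
    for c,r in blobs(s["color"],lo,hi,30,(260,220,345,310)): print("side",nm,c.round(1),r[2:],ray(s,c,.013).round(4))
for n,p in(("sq",[(152,187),(229,190),(226,267),(149,263)]),("rd",[(429,244),(512,244),(470,203),(470,285)])):
    P=[ray(t,q,.014) for q in p];print(n,np.round(P,4).tolist(),np.mean(P,0).round(4))
print("side rd",[ray(s,q,.014).round(3).tolist() for q in((307,192),(377,192),(342,180),(342,205))])
print("side sq",np.mean([ray(s,q,.014) for q in((162,345),(268,381),(307,312),(216,296))],0))
I=t["color"][:,:,::-1]
a=cv2.resize(I[195:290,235:375],None,fx=5.6,fy=5.6,interpolation=cv2.INTER_CUBIC)
cv2.imwrite("pics/crop1.png",a)
E
```

```text
TOP
purple [309.7 221. ] [ 17  17 231] [0.4742 0.0264 0.013 ]
purple [306.6 257.5] [ 18  18 234] [0.4    0.0319 0.013 ]
side cream [310.6 234.7] [16  6 77] [ 0.4395 -0.0473  0.013 ]
side cream [282.6 273.5] [ 20   8 129] [0.447 0.109 0.013]
side purple [282.2 251.7] [ 19  15 226] [0.4715 0.0358 0.013 ]
side purple [320.3 259.1] [ 19  15 239] [0.3974 0.0418 0.013 ]
sq [[0.541, 0.3487, 0.014], [0.5362, 0.1916, 0.014], [0.3793, 0.1944, 0.014], [0.3861, 0.3499, 0.014]] [0.4606 0.2712 0.014 ]
rd [[0.4294, -0.2155, 0.014], [0.4309, -0.3836, 0.014], [0.5138, -0.2996, 0.014], [0.3474, -0.2975, 0.014]] [ 0.4304 -0.2991  0.014 ]
side rd [[0.506, -0.261, 0.014], [0.345, -0.313, 0.014], [0.443, -0.368, 0.014], [0.41, -0.21, 0.014]]
side sq [0.45825392 0.27593415 0.014     ]
```

View pics/crop1.png

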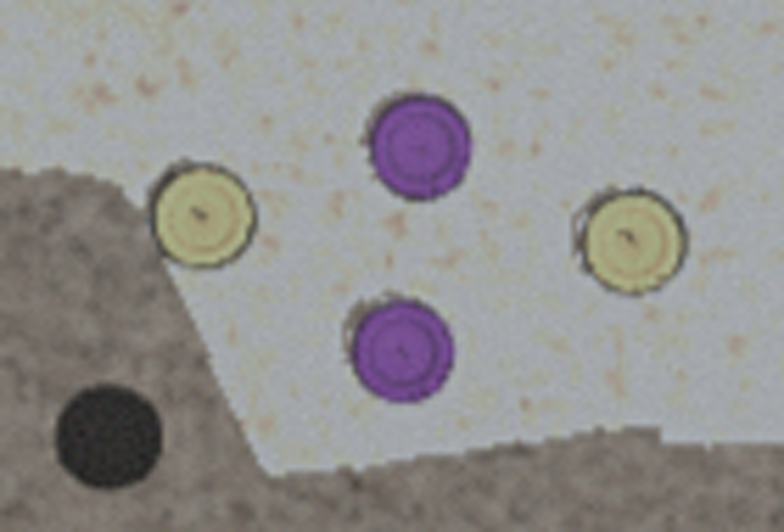

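The crop confirms it: cream lights at crop (203,216) and (634,242), which is top-image (271.2,233.6) and (348.2,238.2). The others are purple or black. I'll turn the jaws along world x, go above the right-hand light and refine with the wrist camera.

{"fn": "arm_command", "kwargs": {"plan": [0,0,0,-0.144,0,0,0,-0.144,0,0,0,-0.144,0,0,0,-0.144,0,0,0,-0.144,0,0,0,-0.144,0,0,0,-0.144,0,0,0,-0.144,20,9,0,0,40,17,0,0,45,20,0,0,45,20,0,0,45,20,0,0,45,20,0,0,45,20,0,0,45,20,0,0,45,20,0,0,45,20,0,0,35,12,0,0,15,8,0,0], "grip": 0.75}}

```text
time_s: 2.2
eef_pos: [0.4401, -0.0521, 0.2026]
eef_rot: [-0.0, 0.706, 0.708, 0.0]
wrist_force: [0.3, -0.2, -0.6]
opening: 0.748
```

```bash
cat >> h.py <<'E'
def wrist(ctrl,f):
    o=ctrl.get_obs();w=ctrl.camera("wrist");T=np.array(w["T_tool_cam"])
    Rt=rot(o["eef_rot"]);p=np.array(o["eef_pos"])
    w["E"]=p+Rt@T[:3,3];w["A"]=Rt@T[:3,:3]
    cv2.imwrite(f,w["color"][:,:,::-1]);return o,w
def proj(K,E,A,P):
    c=A.T@(np.array(P)-E);return K[0][2]-K[0][0]*c[0]/c[2],K[1][2]+K[1][1]*c[1]/c[2]
E
python3 - <<'E'
from bench import ctrl
from h import *
o,w=wrist(ctrl,"pics/w1.png")
print(o["time_s"],np.round(o["eef_pos"],4),np.round(o["eef_rot"],4),o["opening"],np.round(o["q"],3))
t=ctrl.camera("top")
for p in((271.2,233.6),(348.2,238.2)):
    P=ray(t,p,.014);print(P.round(4),proj(w["camera_matrix"],w["E"],w["A"],P))
for c,r in blobs(w["color"],(18,60,70),(38,255,255),300,(0,0,640,480)): print(c.round(1),r,ray(w,c,.014,w["E"],w["A"]).round(4))
E
```

```text
2.2 [ 0.4401 -0.0521  0.2026] [-2.000e-04  7.059e-01  7.083e-01  3.000e-04] 0.7476864489413715 [-3.880e-01 -1.260e-01  1.922e+00  1.000e-03  1.346e+00 -3.910e-01]
[0.4477 0.1043 0.014 ] (np.float64(328.32044276836615), np.float64(13.935158493238646))
[ 0.4398 -0.0519  0.014 ] (np.float64(318.04372267290205), np.float64(198.31232860512645))
[326.6  17.1] [ 306    0   42   38 1127] [0.4463 0.1019 0.014 ]
[316.4 196.9] [ 298  180   38   35 1013] [ 0.4382 -0.0505  0.014 ]
```

View pics/w1.png

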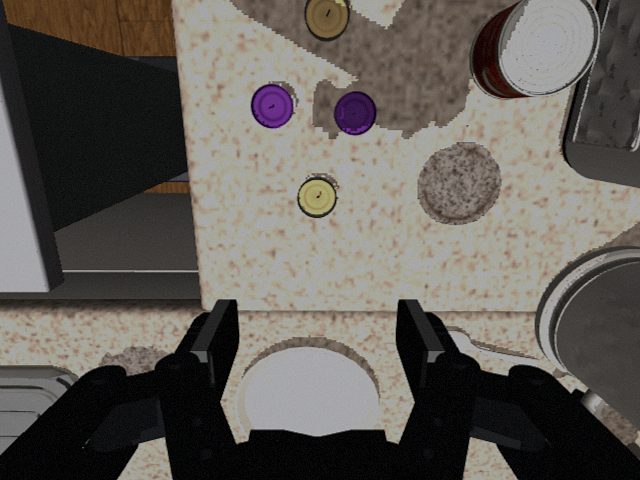

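The wrist view shows the cream light at (317,197), at about (0.439,-0.051), with the jaw line clear of the others. Going down to grasp.

{"fn": "arm_command", "kwargs": {"plan": [1,-1,20,0,0,0,35,0,0,0,40,0,0,0,35,0,0,0,30,0,0,0,16,0,0,0,10,0,0,0,6,0,0,0,4,0,0,0,3,0,0,0,0,0,0,0,0,0]}}

```text
time_s: 3.5
eef_pos: [0.4393, -0.0545, 0.0042]
eef_rot: [0.001, 0.707, 0.707, 0.0]
wrist_force: [0.0, 0.7, -0.5]
opening: 0.751
```

{"fn": "arm_command", "kwargs": {"plan": [0,0,0,0,0,0,0,0,0,0,0,0,0,0,0,0,0,0,0,0,0,0,0,0,0,0,0,0,0,0,0,0], "grip": 0.2}}

```text
time_s: 4.3
eef_pos: [0.4388, -0.0543, 0.0037]
eef_rot: [-0.0, 0.707, 0.707, -0.0]
wrist_force: [-1.0, -0.2, -0.3]
opening: 0.196
```

Opening 0.196, so the jaws didn't stop on the light. Looking.

```bash
python3 - <<'E'
from bench import ctrl
from h import *
o,w=wrist(ctrl,"pics/w2.png")
t=ctrl.camera("side")["color"][200:320,220:380,::-1]
a=cv2.resize(t,None,fx=4,fy=4,interpolation=cv2.INTER_CUBIC)
b=cv2.resize(w["color"][:,:,::-1],(640,480))[140:480,160:480]
b=cv2.resize(b,None,fx=.5,fy=.5)
c=np.zeros((480,800,3),np.uint8);c[:480,:640]=a;c[:170,640:800]=b
cv2.imwrite("pics/c2.png",c)
E
```

```text
(no output)
```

View pics/c2.png

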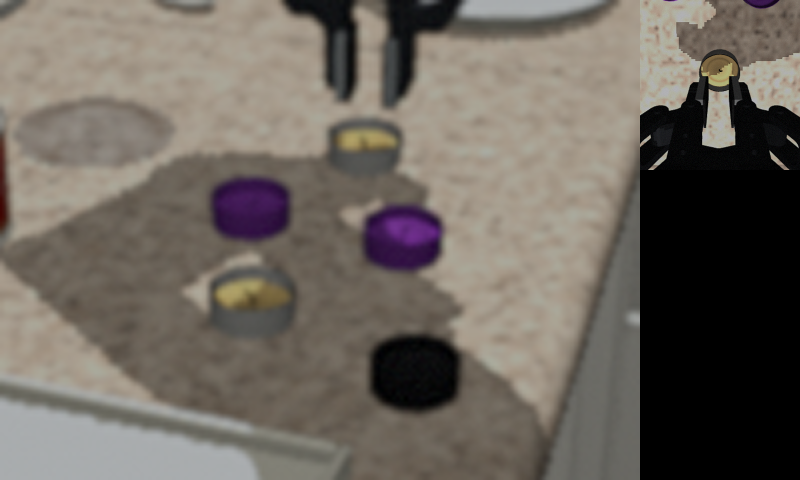

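```bash
python3 - <<'E'
from bench import ctrl
from h import *
o=ctrl.get_obs();print(o["eef_pos"],o["eef_rot"],np.round(o["q"],4),o["opening"])
s=ctrl.camera("side");t=ctrl.camera("top");w=ctrl.camera("wrist")
T=np.array(w["T_tool_cam"]);print(T.round(4).tolist(),w["camera_matrix"][0][0])
p=np.array(o["eef_pos"]);A=rot(o["eef_rot"]);E=p+A@T[:3,3];AC=A@T[:3,:3]
for P in(p,p+[0,0,.03],[.439,-.051,.014],[.439,-.051,0]):
    print(np.round(P,3),"side",np.round(proj(s["camera_matrix"],np.array(s["eye"]),rot(s["attitude"]),P),1),"wrist",np.round(proj(w["camera_matrix"],E,AC,P),1),"top",np.round(proj(t["camera_matrix"],np.array(t["eye"]),rot(t["attitude"]),P),1))
for nm,c,roi in(("side",s,(260,220,345,310)),("wrist",w,(0,0,640,480))):
    for b,r in blobs(c["color"],(18,60,60),(38,255,255),30,roi):print(nm,b.round(1),r)
cv2.imwrite("pics/w3.png",np.hstack([w["color"][150:400,200:440,::-1],cv2.resize(s["color"][170:260,270:350,::-1],(450,506))[:250]if 0 else cv2.resize(t["color"][205:265,310:390,::-1],(333,250),interpolation=2)]))
E
```

```text
[ 0.43882834 -0.05428385  0.00366767] [-4.25586265e-05  7.07122689e-01  7.07090872e-01  4.81546387e-06] [-3.9280e-01  1.9010e-01  2.0681e+00  1.0000e-04  8.8350e-01 -3.9280e-01] 0.2038540443202037
[[-0.0006, 0.9503, 0.3113, 0.079], [1.0, 0.0006, -0.0001, -0.0014], [-0.0003, 0.3113, -0.9503, -0.1702], [0.0, 0.0, 0.0, 1.0]] 381.404048604522
[ 0.439 -0.054  0.004] side [311.7 237.4] wrist [320.  281.9] top [349. 239.]
[ 0.439 -0.054  0.034] side [312.  223.9] wrist [320.5 312.6] top [350.1 237.9]
[ 0.439 -0.051  0.014] side [311.3 233.5] wrist [320.5 284.9] top [347.8 238.6]
[ 0.439 -0.051  0.   ] side [311.2 239.7] wrist [320.3 272.7] top [347.3 239.1]
side [310.6 234.6] [43 12 17  6 81]
side [282.3 273.5] [ 13  50  20   8 126]
wrist [318.4 279.9] [ 281  249   76   65 3297]
```

View pics/w3.png

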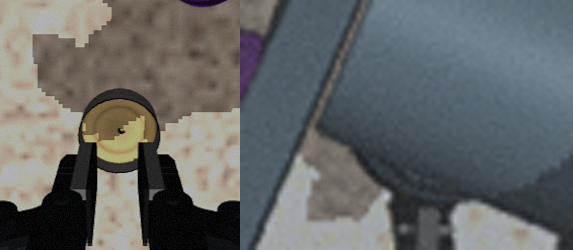

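Both views agree: the fingertips are about 25–30 mm above the worktop although TCP z reads 4 mm. So they closed above the light, which hasn't moved. I'll reopen and go down in guarded steps, watching the force.

{"fn": "arm_command", "kwargs": {"plan": [1,0,0,0,1,0,0,0,1,0,0,0,0,0,0,0,0,0,0,0,0,0,4,0,0,0,4,0,0,0,4,0,0,0,0,0], "grip": 0.7}}

```text
time_s: 5.45
eef_pos: [0.4382, -0.0511, -0.0091]
eef_rot: [-0.001, 0.707, 0.707, -0.0]
wrist_force: [0.3, 0.1, 0.8]
opening: 0.701
```

```bash
python3 - <<'E'
from bench import ctrl
from h import *
o,w=wrist(ctrl,"pics/w4.png");print(o["eef_pos"],o["wrist_force"])
s=ctrl.camera("side")["color"]
cv2.imwrite("pics/c4.png",np.hstack([cv2.resize(w["color"][180:420,180:460,::-1],(467,400)),cv2.resize(s[195:265,285:340,::-1],(314,400),interpolation=2)]))
E
```

```text
[ 0.43817635 -0.05108262 -0.00909489] [0.27239128 0.05697327 0.8054596 ]
```

View pics/c4.png

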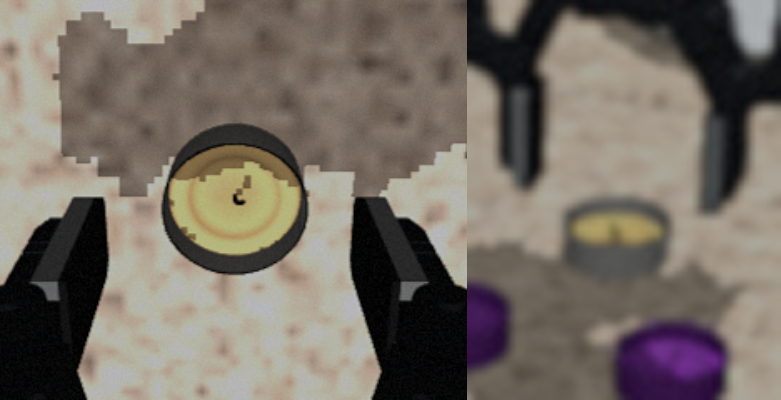

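The tips are still about 10 mm above the rim (the light is centred between the jaws). Going down another 15 mm slowly, then closing.

{"fn": "arm_command", "kwargs": {"plan": [0,0,4,0,0,0,4,0,0,0,3,0,0,0,2,0,0,0,2,0,0,0,0,0]}}

```text
time_s: 6.15
eef_pos: [0.4386, -0.0512, -0.0236]
eef_rot: [-0.0, 0.707, 0.707, -0.0]
wrist_force: [0.2, 0.3, 0.0]
opening: 0.699
```

{"fn": "arm_command", "kwargs": {"plan": [0,0,0,0,0,0,0,0,0,0,0,0,0,0,0,0,0,0,0,0,0,0,0,0,0,0,0,0], "grip": 0.3}}

```text
time_s: 6.85
eef_pos: [0.439, -0.0514, -0.0228]
eef_rot: [0.0, 0.707, 0.707, 0.0]
wrist_force: [-2.2, 0.6, 6.5]
opening: 0.397
```

{"fn": "arm_command", "kwargs": {"plan": [0,0,-1,0,0,0,-1,0,0,0,0,0,0,0,0,0]}}

```text
time_s: 7.25
eef_pos: [0.4388, -0.0513, -0.0213]
eef_rot: [0.0, 0.707, 0.707, 0.0]
wrist_force: [-0.8, 0.4, -0.5]
opening: 0.398
```

```bash
python3 - <<'E'
from bench import ctrl
from h import *
o,w=wrist(ctrl,"pics/w5.png");print(o["eef_pos"],o["wrist_force"],o["opening"])
s=ctrl.camera("side")["color"]
cv2.imwrite("pics/c5.png",np.hstack([cv2.resize(w["color"][180:420,180:460,::-1],(467,400)),cv2.resize(s[195:265,285:340,::-1],(314,400),interpolation=2)]))
E
```

```text
[ 0.43884858 -0.05131924 -0.02132435] [-0.77366933  0.43420349 -0.50189462] 0.3977718301569582
```

View pics/c5.png

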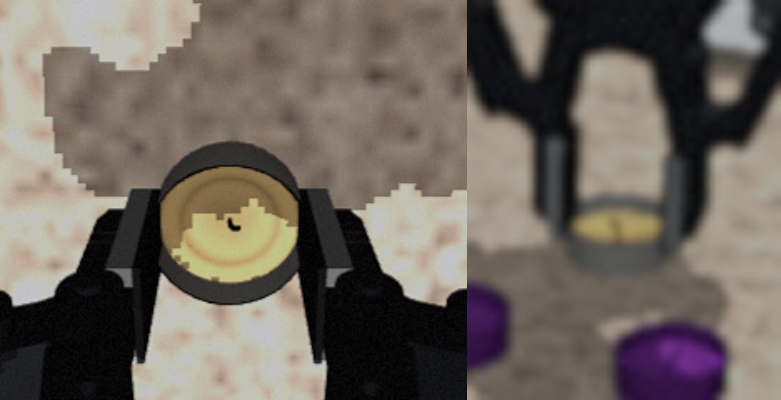

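The light is gripped (opening stopped at 0.398) and looks level. Lift, carry to the round plate, stop above it.

{"fn": "arm_command", "kwargs": {"plan": [0,0,-10,0,0,0,-20,0,0,0,-25,0,0,0,-20,0,-5,0,-5,0,-15,-1,0,0,-25,-1,0,0,-35,-1,0,0,-40,-1.5,0,0,-40,-1.5,0,0,-35,-1,0,0,-25,-1,0,0,-15,-0.5,0,0,-8,0,0,0,-4,0,0,0,0,0,0,0,0,0,0,0]}}

```text
time_s: 9.05
eef_pos: [0.4303, -0.2972, 0.0585]
eef_rot: [-0.0, 0.707, 0.707, 0.0]
wrist_force: [0.0, -0.2, -0.3]
opening: 0.396
```

```bash
python3 - <<'E'
from bench import ctrl
from h import *
o,w=wrist(ctrl,"pics/w6.png");print(o["eef_pos"],o["wrist_force"],o["opening"])
s=ctrl.camera("side");c=s["color"]
cv2.imwrite("pics/c6.png",np.hstack([cv2.resize(w["color"][:,:,::-1],(480,360)),cv2.resize(c[150:230,290:360,::-1],(315,360),interpolation=2)]))
K=w["camera_matrix"]
for P in([.43,-.2985,.005],[.43,-.2985+.07,.005],[.43,-.2985-.07,.005],[.5,-.2985,.005],[.36,-.2985,.005]):print(np.round(proj(K,w["E"],w["A"],P),0))
E
```

```text
[ 0.43034099 -0.29717496  0.05848936] [ 0.01062093 -0.22349684 -0.2759945 ] 0.39594287096944436
[319. 247.]
[319. 131.]
[319. 344.]
[431. 248.]
[206. 247.]
```

View pics/c6.png

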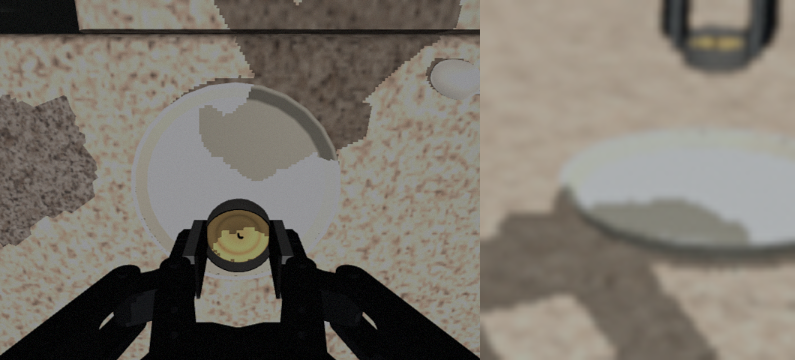

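The light is held level over the plate, centred within a couple of mm. Guarded descent.

{"fn": "arm_command", "kwargs": {"plan": [0,0,15,0,0,0,20,0,0,0,18,0,0,0,10,0,0,0,5,0,0,0,3,0,0,0,2,0,0,0,1,0,0,0,0,0,0,0,0,0]}}

```text
time_s: 10.15
eef_pos: [0.4306, -0.2986, -0.0149]
eef_rot: [0.0, 0.707, 0.707, -0.0]
wrist_force: [-0.3, 0.0, -0.1]
opening: 0.4
```

{"fn": "arm_command", "kwargs": {"plan": [0,0,1,0,0,0,0,0,0,0,0,0]}}

```text
time_s: 10.45
eef_pos: [0.4303, -0.2983, -0.0163]
eef_rot: [-0.0, 0.707, 0.707, 0.0]
wrist_force: [-0.1, -0.2, -1.2]
opening: 0.393
```

{"fn": "arm_command", "kwargs": {"plan": [0,0,1,0,0,0,0,0,0,0,0,0]}}

```text
time_s: 10.75
eef_pos: [0.4303, -0.2983, -0.0174]
eef_rot: [-0.0, 0.707, 0.707, -0.0]
wrist_force: [0.2, -0.3, -0.7]
opening: 0.4
```

{"fn": "arm_command", "kwargs": {"plan": [0,0,0.7,0,0,0,0,0,0,0,0,0]}}

```text
time_s: 11.05
eef_pos: [0.4304, -0.2984, -0.0177]
eef_rot: [0.0, 0.707, 0.707, -0.0]
wrist_force: [-2.0, 1.5, 5.6]
opening: 0.396
```

{"fn": "arm_command", "kwargs": {"plan": [0,0,0.7,0,0,0,0,0,0,0,0,0]}}

```text
time_s: 11.35
eef_pos: [0.4304, -0.2984, -0.0178]
eef_rot: [-0.0, 0.707, 0.707, -0.0]
wrist_force: [-3.9, 3.6, 12.2]
opening: 0.399
```

Contact, at 5.6 then 12 N. I'll ease off 0.7 mm, open, then retreat.

{"fn": "arm_command", "kwargs": {"plan": [0,0,-0.7,0,0,0,0,0]}}

```text
time_s: 11.55
eef_pos: [0.4305, -0.2984, -0.0177]
eef_rot: [0.0, 0.707, 0.707, -0.0]
wrist_force: [-1.8, 1.9, 6.3]
opening: 0.396
```

{"fn": "arm_command", "kwargs": {"plan": [0,0,0,0,0,0,0,0,0,0,0,0,0,0,0,0,0,0,0,0,0,0,-5,0,0,0,-15,0,0,0,-30,0,0,0,-40,0,0,0,-40,0,0,0,-30,0,0,0,-15,0,0,0,0,0], "grip": 0.7}}

```text
time_s: 12.85
eef_pos: [0.4318, -0.2998, 0.1603]
eef_rot: [0.003, 0.707, 0.707, -0.0]
wrist_force: [0.2, 0.0, -0.7]
opening: 0.703
```

```bash
python3 - <<'E'
from bench import ctrl
from h import *
o,w=wrist(ctrl,"pics/w7.png");print(o["time_s"],o["eef_pos"],o["wrist_force"],o["opening"])
t=ctrl.camera("top");s=ctrl.camera("side")
cv2.imwrite("pics/t7.png",t["color"][:,:,::-1]);cv2.imwrite("pics/s7.png",s["color"][:,:,::-1])
for n,c,roi in(("w",w,(0,0,640,480)),):
  for b,r in blobs(c["color"],(18,60,60),(38,255,255),200,roi):print(n,b.round(1),r,ray(c,b,.019,w["E"],w["A"]))
for n,c,roi in(("top",t,(240,190,520,300)),("side",s,(260,170,390,310))):
  for b,r in blobs(c["color"],(18,60,60),(38,255,255),40,roi):print(n,b.round(1),r,ray(c,b,.014),ray(c,b,.019))
E
```

```text
12.85 [ 0.43179499 -0.29978091  0.16028471] [ 0.17593486  0.0075167  -0.70886203] 0.7025720995943187
w [314.7 206.9] [ 294  188   42   40 1286] [ 0.42905256 -0.29720139  0.019     ]
top [270.8 233.8] [ 23  35  16  17 138] [0.4474015  0.10506296 0.014     ] [0.44697883 0.10453891 0.019     ]
top [469.9 243.4] [223  47  14  14  97] [ 0.43134274 -0.29832734  0.014     ] [ 0.43101094 -0.29656872  0.019     ]
side [340.8 189.4] [75 18 12  4 41] [ 0.43215056 -0.30288213  0.014     ] [ 0.42975214 -0.29034879  0.019     ]
side [282.6 273.6] [ 13 100  20   8 135] [0.4464619  0.11069865 0.014     ] [0.44389931 0.11848745 0.019     ]
```

View pics/w7.png

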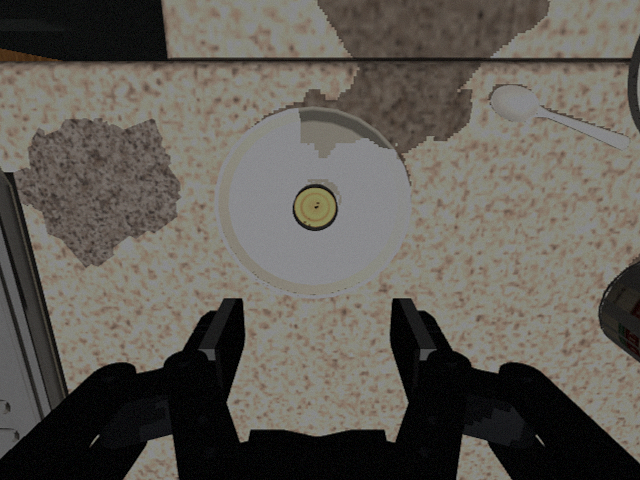

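The first light is upright at (315,207), within about 2 mm of the round plate's centre. Now the second, at about (0.447, 0.104).

{"fn": "arm_command", "kwargs": {"plan": [10,0,0,0,25,1,0,0,40,1.5,0,0,45,2,0,0,45,2,0,0,45,2,0,0,45,2,0,0,45,2,0,0,40,1.5,0,0,30,1,0,0,20,0,0,0,10,0,0,0,4,0,0,0,0,0,0,0,0,0,0,0]}}

```text
time_s: 14.5
eef_pos: [0.4453, 0.105, 0.1568]
eef_rot: [-0.0, 0.707, 0.707, -0.0]
wrist_force: [-0.2, 0.1, -0.7]
opening: 0.701
```

```bash
python3 - <<'E'
from bench import ctrl
from h import *
o,w=wrist(ctrl,"pics/w8.png");print(o["time_s"],o["eef_pos"],o["opening"])
for b,r in blobs(w["color"],(18,60,60),(38,255,255),200,(0,0,640,480)):print(b.round(1),r,ray(w,b,.014,w["E"],w["A"]))
E
```

```text
14.5 [0.44528072 0.10495277 0.15675465] 0.7009191557903645
[319.8 208.4] [ 299  189   42   40 1296] [0.44617335 0.1064951  0.014     ]
```

{"fn": "arm_command", "kwargs": {"plan": [1,1,15,0,0,0,30,0,0,0,40,0,0,0,35,0,0,0,25,0,0,0,14,0,0,0,8,0,0,0,5,0,0,0,3,0,0,0,2,0,0,0,0,0,0,0,0,0]}}

```text
time_s: 15.75
eef_pos: [0.4468, 0.1067, -0.0195]
eef_rot: [0.0, 0.707, 0.707, 0.0]
wrist_force: [0.4, 0.9, 0.9]
opening: 0.702
```

{"fn": "arm_command", "kwargs": {"plan": [0,0,1,0,0,0,1,0,0,0,0,0]}}

```text
time_s: 16.05
eef_pos: [0.4463, 0.1067, -0.022]
eef_rot: [-0.0, 0.707, 0.707, -0.0]
wrist_force: [0.2, -0.6, -0.3]
opening: 0.7
```

{"fn": "arm_command", "kwargs": {"plan": [0,0,0,0,0,0,0,0,0,0,0,0,0,0,0,0,0,0,0,0,0,0,0,0,0,0,0,0], "grip": 0.3}}

```text
time_s: 16.75
eef_pos: [0.4465, 0.1067, -0.0215]
eef_rot: [0.0, 0.707, 0.707, -0.0]
wrist_force: [-2.3, -0.8, 6.4]
opening: 0.396
```

```bash
python3 - <<'E'
from bench import ctrl
from h import *
t=cv2.imread("pics/t7.png",0)
e=cv2.Canny(t,30,80)
for nm,b in(("h",t[:,:]),):pass
t0=ctrl.camera("top");c=t0["color"]
# plate corners from a min-area rectangle on the bright, unsaturated region of the first top image
I=cv2.imread("pics/top0.png");h=cv2.cvtColor(I,cv2.COLOR_BGR2HSV)
m=cv2.Canny(cv2.cvtColor(I,cv2.COLOR_BGR2GRAY),40,100);r=np.zeros_like(m);r[178:276,140:240]=m[178:276,140:240]
L=cv2.HoughLinesP(r,1,np.pi/360,25,minLineLength=35,maxLineGap=6)
for l in L[:,0][:14]:print(l.tolist(),[ray(t0,l[:2],.014)[:2].round(3).tolist(),ray(t0,l[2:],.014)[:2].round(3).tolist()])
E
```

```text
[155, 186, 230, 192] [[0.543, 0.343], [0.532, 0.189]]
[152, 188, 230, 194] [[0.539, 0.349], [0.528, 0.189]]
[148, 260, 155, 184] [[0.392, 0.352], [0.547, 0.343]]
[222, 271, 228, 191] [[0.371, 0.202], [0.534, 0.194]]
[226, 260, 228, 223] [[0.393, 0.195], [0.469, 0.192]]
[146, 260, 152, 184] [[0.392, 0.356], [0.547, 0.349]]
[221, 255, 224, 199] [[0.403, 0.205], [0.518, 0.201]]
[171, 266, 222, 268] [[0.38, 0.305], [0.377, 0.202]]
[151, 260, 208, 263] [[0.392, 0.346], [0.387, 0.231]]
[184, 264, 219, 267] [[0.385, 0.279], [0.379, 0.209]]
```

Gripped (0.396). Square plate's centre is about (0.460, 0.272). Lift and carry.

{"fn": "arm_command", "kwargs": {"plan": [0,0,-2,0,0,0,-8,0,0,0,-20,0,0,0,-25,0,0,0,-20,0,5,0,-10,0,15,1,0,0,25,2,0,0,35,3,0,0,35,3,0,0,25,2.5,0,0,15,1,0,0,7,1,0,0,3,0,0,0,0,0,0,0,0,0,0,0]}}

```text
time_s: 18.4
eef_pos: [0.4598, 0.2708, 0.0629]
eef_rot: [0.0, 0.707, 0.707, -0.0]
wrist_force: [0.4, -1.0, 1.1]
opening: 0.398
```

```bash
python3 - <<'E'
from bench import ctrl
from h import *
o,w=wrist(ctrl,"pics/w9.png");print(o["eef_pos"],o["wrist_force"],o["opening"])
K=w["camera_matrix"]
I=w["color"][:,:,::-1].copy()
for a,b in((-1,-1),(1,-1),(1,1),(-1,1)):
    R_=np.array([[1,.04],[-.04,1]])
    d=R_@np.array([a*.08,b*.08]);p=proj(K,w["E"],w["A"],[.460+d[0],.272+d[1],.014]);cv2.circle(I,(int(p[0]),int(p[1])),4,(0,0,255),1)
p=proj(K,w["E"],w["A"],[.460,.272,.005]);cv2.circle(I,(int(p[0]),int(p[1])),4,(0,255,0),1)
cv2.imwrite("pics/c9.png",I)
E
```

```text
[0.45981321 0.27081778 0.06289427] [ 0.44584296 -0.97162474  1.09385669] 0.3979816073098463
```

View pics/c9.png

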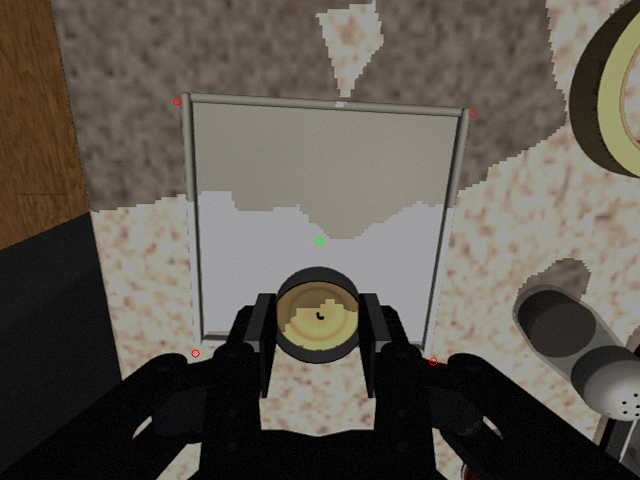

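The wrist view matches the predicted square-plate corners to a few px; the light is held level. Guarded descent with a 2 mm shift.

{"fn": "arm_command", "kwargs": {"plan": [1,0,15,0,1,0,20,0,0,0,18,0,0,0,12,0,0,0,6,0,0,0,3,0,0,0,2,0,0,0,1,0,0,0,0,0,0,0,0,0]}}

```text
time_s: 19.45
eef_pos: [0.4603, 0.2738, -0.0135]
eef_rot: [0.0, 0.707, 0.707, 0.0]
wrist_force: [1.2, 0.6, -0.4]
opening: 0.393
```

{"fn": "arm_command", "kwargs": {"plan": [0,0,0.7,0,0,0,0,0,0,0,0,0]}}

```text
time_s: 19.75
eef_pos: [0.4599, 0.2737, -0.0146]
eef_rot: [0.0, 0.707, 0.707, 0.0]
wrist_force: [0.2, 0.2, -1.1]
opening: 0.399
```

{"fn": "arm_command", "kwargs": {"plan": [0,0,1,0,0,0,0,0,0,0,0,0]}}

```text
time_s: 20.05
eef_pos: [0.4598, 0.2737, -0.0158]
eef_rot: [-0.0, 0.707, 0.707, -0.0]
wrist_force: [-0.4, -0.5, -0.1]
opening: 0.398
```

{"fn": "arm_command", "kwargs": {"plan": [0,0,0.7,0,0,0,0,0,0,0,0,0]}}

```text
time_s: 20.35
eef_pos: [0.4599, 0.2737, -0.0164]
eef_rot: [0.0, 0.707, 0.707, 0.0]
wrist_force: [-0.2, -0.1, -0.0]
opening: 0.396
```

{"fn": "arm_command", "kwargs": {"plan": [0,0,0.6,0,0,0,0,0,0,0,0,0]}}

```text
time_s: 20.65
eef_pos: [0.4599, 0.2737, -0.0165]
eef_rot: [0.0, 0.707, 0.707, -0.0]
wrist_force: [-2.1, -0.4, 6.1]
opening: 0.396
```

{"fn": "arm_command", "kwargs": {"plan": [0,0,0.5,0,0,0,0,0,0,0,0,0]}}

```text
time_s: 20.95
eef_pos: [0.46, 0.2737, -0.0165]
eef_rot: [0.0, 0.707, 0.707, -0.0]
wrist_force: [-2.9, -1.5, 9.8]
opening: 0.396
```

Contact. Ease off, open, retreat and check.

{"fn": "arm_command", "kwargs": {"plan": [0,0,-0.7,0,0,0,0,0]}}

```text
time_s: 21.15
eef_pos: [0.46, 0.2738, -0.0165]
eef_rot: [0.0, 0.707, 0.707, 0.0]
wrist_force: [-1.3, -1.0, 4.5]
opening: 0.395
```

{"fn": "arm_command", "kwargs": {"plan": [0,0,0,0,0,0,0,0,0,0,0,0,0,0,0,0,0,0,0,0,0,0,-5,0,0,0,-15,0,0,0,-30,0,0,0,-40,0,0,0,-40,0,0,0,-30,0,0,0,-15,0,0,0,0,0,0,0,0,0], "grip": 0.7}}

```text
time_s: 22.55
eef_pos: [0.4598, 0.2737, 0.1586]
eef_rot: [0.0, 0.707, 0.707, 0.0]
wrist_force: [-0.1, 0.8, -0.2]
opening: 0.7
```

```bash
python3 - <<'E'
from bench import ctrl
from h import *
o,w=wrist(ctrl,"pics/w10.png");print(o["time_s"],o["eef_pos"],o["wrist_force"],o["opening"])
for b,r in blobs(w["color"],(18,60,60),(38,255,255),200,(0,0,640,480)):print(b.round(1),r,ray(w,b,.019,w["E"],w["A"]))
s=ctrl.camera("side")["color"][:,:,::-1]
cv2.imwrite("pics/c10.png",np.hstack([cv2.resize(w["color"][:,:,::-1],(400,300)),cv2.resize(s[165:435,60:420],(400,300))]))
E
```

```text
22.55 [0.45977981 0.27367138 0.15863078] [-0.13013708  0.77166287 -0.21510753] 0.7002120976254259
[573.1  91.6] [ 508   21  132  145 6122] [0.6533489  0.36714118 0.019     ]
[317.2 211.2] [ 297  192   42   40 1300] [0.45866429 0.27359098 0.019     ]
```

View pics/c10.png

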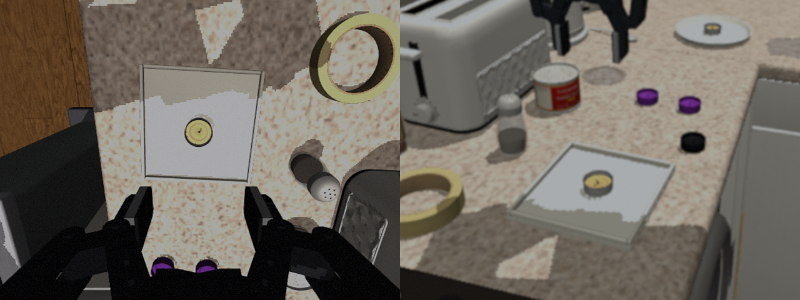

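Both lights stand upright in the middle of their plates: the square plate's at (198,131) in the wrist half, the round plate's at (712,29) in the side half. The arm is clear, so I'm handing in.

```bash
python3 -c "
from bench import ctrl
print(ctrl.hand_in())"
```

```text
the job is handed in; nothing more can be done
None
```

Both tea lights are dealt: the right-hand cream one went onto the round plate first, then the left-hand one onto the square plate. I lowered each until it touched (10–12 N at most), then released it. The job was handed in at about 22.6 s.

- **Last checks:** The final wrist and side pictures show both lights upright and centred, about 2 mm from my estimated plate centres. The gripper was open and about 16 cm above the plates, and the purple and black look-alikes looked untouched.
- **What went wrong:** The first grasp closed on air above the light. The fingertips were about 25–30 mm higher than the TCP reading implied. I corrected this from the pictures and went down in small steps, watching the force.
- **Disagreement:** The side camera's positions differed from the top and wrist cameras' by up to about 14 mm. I went by the top and wrist cameras.

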